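# Lock a finished panel into its carrier with a flat driver

### The arm

A 6-joint arm with a two-finger parallel gripper is mounted at the origin on the work surface. World frame = base frame: x ahead of the robot, y to its left, z up, the work surface at z = 0. Lengths are in m, angles in degrees, forces in N, time in s.
With the tool pointing down it reaches from about 0.35 to 0.875 m from the base axis. Payload 4.2 kg.
Tool frame: the origin (TCP) lies midway between the tips of the shut fingers; the grasp point (between the pads) lies 19 mm behind it (r.pinch_z is the distance from the TCP to the grasp point, in m); z points along the fingers, y is the line along which they close (so a half turn about z gives the same grasp; the last joint's range is limited). The gripper opens to 87 mm and grips with 3 to 60 N. Pads are 19 mm wide; open, the fingers measure 117 mm over their backs; the gripper's body (75 mm by 190 mm) begins 51 mm behind the grasp point.
Start: joints at [90.562, 22.042, 0.453, 0, -68.411, -14.817], TCP at [0.154, 0.606, 0.223] pointing down, gripper open.
Joint ranges: [-179.83, 179.83], [-69.29, 118.12], [-61.27, 80.66], [-181.25, 117.63], [-171.15, -9.14], [-177.46, 177.46]. Speed limits (degrees/s): [159.86, 159.86, 180, 180, 180, 180].

### API

Orientations are given as a 3x3 rotation matrix whose columns are the frame's x, y, z axes.
In Python, from station import r, imaging, models gives the robot as it stands. The module is installed in compiled form; this text tells all that it offers.
- The arm moves only by the tool apply_moves, never from a script. Its argument "moves" is a list of rows, each a list of 2 entries, a list of its own where there are three numbers: the shift along the tool's x, y, z in m, then the turn about the tool's z in degrees. A call has 1 to 5 rows; each row shifts and turns the commanded pose from where the row before left it, along the tool's axes as they then stand; what a row does not reach is not made up. A row lasts 1/12 s, in which the tool goes at most 41.7 mm and 7.16 degrees, less where a joint would pass 70% of its speed; a pose out of reach is approached as far as the arm can. A call is refused whole if a number of a shift passes 0.0417 or a number of a turn 7.16, either way. A call with a gripper value outside its range is refused whole. "hand" is the finger opening in m, from 0 to 0.087, set as the call begins (left out, the last holds). The fingers move at their own pace and stop on an object; the grip force is fixed at half the most. Time passes only in rows, so rows that do not move let the fingers close. It gives the time, the measured TCP pose, the force, the opening and the grip force at its end, in the units of the state.
- r.sense(): the state, without advancing time (a new reading comes with each control period).
- imaging.capture(name): name is "scene" or "top" or "wrist"; returns a dict with "frame" (480x640x3 uint8, blue, green, red), "intrinsics" (3x3 intrinsics, pixels), "eye" and "orientation" of the camera in the world. Camera axes: x right, y down, z forward; pixel columns grow to the right and rows downward; lengths in m; the calibration is good to about 2 mm. A picture is of the moment at which its call begins. There is no depth.
- r.finish_job(): hands the job in; it is judged then, once.
Trained networks look in a picture, given as the dict that the camera call returned (one of the last four; its "shot" number tells which), for a name from the list of things; names that differ only in an ending like _2 or _b are one class to them, and where a whole thing is asked for, a point or a joint stands for the part that bears it (a point fixed in the world has none). Each returns a list of dicts, best first, with "confidence" (0 to 1); they miss things now and then, are a little off and sometimes report something else, mostly with a low value. They report only what shows in the picture. A call takes as long as a camera call. They do not tell look-alikes from the thing itself.
- models.cut_out(picture, target): "region" (480x640 bool, what is visible of it) and "extent" ([left, top, width, height] as shares, 0 to 1, of the picture: columns of its width, rows of its height, round what is visible of it).
- models.place_of(picture, target): "at" ([column, row] as shares, 0 to 1, of the picture: columns of its width, rows of its height: a listed point, or the origin of a listed thing).
The state is a dict: "time_s": time; "joints": joint angles; "joint_velocities": joint speeds; "effort": joint torques, N m; "tcp_pos": TCP position; "ee_rot": TCP orientation; "wrist_force": force on the tool from outside, world axes, zero at the start; "moment": the same for the moment, N m; "gripper_width": opening from 0.0 (shut) to 1.0 (fully open); "gripper_force": force on a finger pad.
Only numpy, scipy, OpenCV 4.12 (cv2) and the standard library are available. Lean on these libraries where they do the work, as an engineer would, in place of code of your own. Each camera call takes 0.05 s, during which the arm holds its last target. There are 200 camera calls.

### The job

Take the blue-handled flat driver out of its wooden stand, seat its blade in the slotted screw with the red rim and turn that screw clockwise until it stops, so that its latch reaches over the painted panel. Leave the yellow-rimmed screw as it is, then put the driver back in the stand, standing upright with its blade in the hole.

Things in the scene. Friction and masses are not known exactly. Their poses are not given: they have to be found in the camera images.
- driver: flat driver upright in the stand. Origin: middle of the blade's tip; z up to the handle, x along the blade's width. Blade 24 mm wide, 5 thick (3 at the tip), 14 high; shank 10 dia; black shoulder 60 x 32 mm (x, y), z = 47 to 61; blue handle bar 84 x 32 x 30 mm (x, y, z), z = 61 to 91: grip it across y, centred at z = 76. About 0.22 kg.
- stand: pale wooden block, fixed, 90 x 75 x 60 mm (x, y, z), origin at the centre of its underside. A central hole in its top, 45 mm along x by 21 mm along y, right through, takes the driver's blade and shank; the driver's shoulder rests on the block's top, its origin then 13 mm above the stand's.
- red_slot (a point): middle of the slot's floor in the red-rimmed steel screw head (48 mm dia), 32 mm above the table; x along the slot, z up; turns with the screw. Slot 13 mm deep, 39 long, closed at its ends, 8 wide in its lower 6 mm, flaring to 15 at the top; blade has 7 degrees of play each way. A steel latch under the head points to +x, 51 mm from the axis. It sits on a fixed plywood panel carrier.
- red_screw (a joint): turn of the red-rimmed screw, rad: grows clockwise seen from above; starts between 0 and 0.35 (latch open, beside the panel), hard stop at 1.57 (latch over the panel). Stays where it is left; turning takes about 0.06 N m.
- yellow_screw (a joint): turn of the yellow-rimmed screw, an equal one on the same carrier, 160 mm from the red one, same sense; starts between 0 and 0.35 and is to stay so. Which of the two is at the left varies.
Things that resemble listed ones, but are neither listed nor needed, are in the scene too. Leave any orange or turquoise look-alike of the driver alone.

How it is judged:
By the outcome, as a careful person would: the job done as asked, in the order asked, and still so for the second after the job is handed in, with the robot touching nothing.
It also fails if it takes over 50 s, if anything falls off the work surface, if the arm or the gripper's body presses on something with over 40 N, if the wrist force passes 120 N, or if a joint passes its speed limit or range.

## Working session

There is one attempt and no reset: what is moved stays moved. The work goes in short steps, Python scripts to look and compute and a tool call to move; the robot and the scene stay as the last step left them, time stands still between calls to the robot, and variables do not carry over. Pictures are saved under pics/ and viewed, at most 12 in all, crops included, and the job is handed in when it is done.

Besides the shell and the picture viewer there is one more tool, called after "Request:" as a command line: name --argument value ..., lists and objects as JSON in quotes. apply_moves: Moves the arm, as the interface text tells. Its arguments: {"type":"object","properties":{"moves":{"type":"array"},"hand":{"type":"number"}},"required":["moves"]}

```bash
mkdir -p pics; cat > h.py <<'E'
from station import r, imaging, models
import numpy as np, cv2
def ray(p,u,v):
    K=np.array(p["intrinsics"]);d=np.array(p["orientation"])@np.linalg.inv(K)@np.array([u,v,1.]);return np.array(p["eye"]),d/np.linalg.norm(d)
def atz(p,u,v,z):
    e,d=ray(p,u,v);return e+d*(z-e[2])/d[2]
def tri(obs):
    A=np.zeros((3,3));b=np.zeros(3)
    for p,u,v in obs:
        e,d=ray(p,u,v);M=np.eye(3)-np.outer(d,d);A+=M;b+=M@e
    return np.linalg.solve(A,b)
def proj(p,X):
    K=np.array(p["intrinsics"]);c=K@(np.array(p["orientation"]).T@(np.array(X)-np.array(p["eye"])));return c[:2]/c[2]
E
python3 - <<'E'
from h import *
np.set_printoptions(precision=4,suppress=True)
s=r.sense();print(s["time_s"],s["ee_rot"],s["wrist_force"],r.pinch_z)
for n in ["scene","top","wrist"]:
    p=imaging.capture(n);cv2.imwrite(f"pics/{n}0.png",p["frame"]);print(n,np.array(p["eye"]),np.array(p["orientation"]).tolist(),np.array(p["intrinsics"])[0])
    for t in ["driver","stand","red_slot","red_screw","yellow_screw"]:
        print(t,[(np.round(np.array(d["at"])*[640,480],1).tolist(),round(d["confidence"],2)) for d in models.place_of(p,t)] if "screw" not in t else "",
         [(np.round(np.array(d["extent"])*[640,480,640,480]).tolist(),round(d["confidence"],2)) for d in models.cut_out(p,t)])
E
```

```text
0.0 [[ 0.9692 -0.2465 -0.0004]
 [-0.2465 -0.9692 -0.0021]
 [ 0.0001  0.0021 -1.    ]] [ 0.2923  0.3484 -0.348 ] 0.0187
scene [ 0.9949 -0.1894  0.5736] [[0.22164910160631643, 0.6938982864635913, -0.6851108259252692], [0.9750224041186598, -0.16797361085954282, 0.1453140651192284], [-0.01424735848433974, -0.7002071365658155, -0.713797575422136]] [459.0556   0.     320.4054]
driver [([258.8, 228.9], 0.69), ([269.5, 303.1], 0.57), ([468.7, 212.6], 0.27)] [([162.0, 213.0, 30.0, 50.0], 0.87), ([241.0, 175.0, 22.0, 62.0], 0.85), ([226.0, 253.0, 64.0, 54.0], 0.85), ([459.0, 200.0, 44.0, 26.0], 0.63)]
stand [([192.6, 279.1], 0.69), ([471.1, 214.5], 0.6)] [([155.0, 227.0, 65.0, 78.0], 0.59), ([372.0, 218.0, 46.0, 27.0], 0.56)]
red_slot [([472.3, 212.5], 0.83)] [([459.0, 199.0, 41.0, 30.0], 0.55)]
red_screw  [([456.0, 196.0, 46.0, 31.0], 0.65)]
yellow_screw  [([373.0, 219.0, 42.0, 24.0], 0.64)]
top [ 0.3446 -0.0644  0.7921] [[-0.027752214308198127, -0.9822940439055152, 0.18527877889478228], [-0.9995768953582019, 0.025655486525580137, -0.013704972717736326], [0.008708895857108939, -0.18558072992335584, -0.9825904272961672]] [520.8112   0.     322.6429]
driver [([391.8, 285.3], 0.84), ([469.6, 235.7], 0.71), ([393.5, 191.6], 0.71)] [([466.0, 194.0, 39.0, 63.0], 0.89), ([368.0, 155.0, 63.0, 45.0], 0.79), ([380.0, 250.0, 35.0, 64.0], 0.63)]
stand [([466.3, 237.1], 0.77)] [([437.0, 195.0, 74.0, 72.0], 0.64), ([112.0, 223.0, 49.0, 35.0], 0.6)]
red_slot [([149.4, 239.6], 0.8)] [([117.0, 227.0, 48.0, 30.0], 0.91)]
red_screw  [([115.0, 224.0, 46.0, 31.0], 0.73)]
yellow_screw  [([222.0, 215.0, 46.0, 36.0], 0.61)]
wrist [0.2248 0.5874 0.3852] [[-0.24667389941077544, -0.9351593573015882, -0.2542222724325371], [-0.9690971280105559, 0.23848307724031206, 0.06306011696534702], [0.0016564513800595366, 0.2619213590398306, -0.9650877979995154]] [417.1782   0.     324.0001]
driver [] []
stand [] []
red_slot [] []
red_screw  []
yellow_screw  []
```

View pics/top0.png

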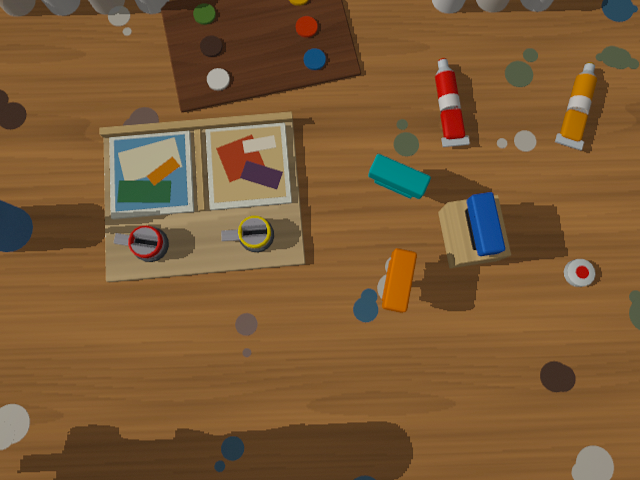

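View pics/scene0.png

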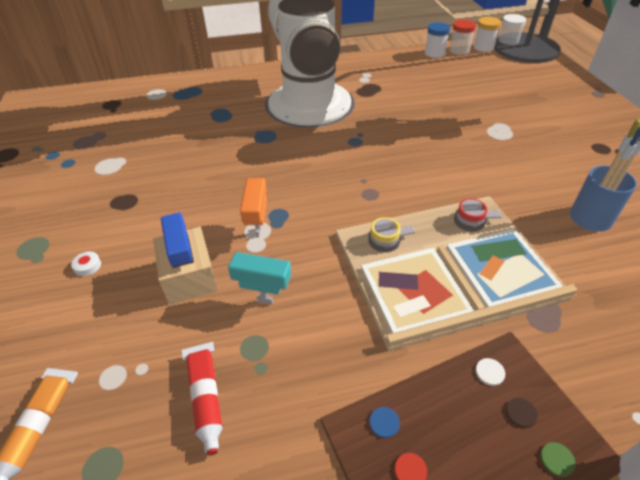

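The top view shows the blue handle on the stand at (487,224), the red screw at (148,242) and the yellow at (254,233). Both latches point left, towards +y. The orange (398,280) and turquoise (399,176) look-alikes stand free. In the scene view the blue handle is at (177,238), red is at (473,213) and yellow at (385,233).

```bash
cat >> h.py <<'E'
from scipy.optimize import minimize
def blue(p,box):
    h=cv2.cvtColor(p["frame"],cv2.COLOR_BGR2HSV);m=((h[...,0]>105)&(h[...,0]<128)&(h[...,1]>150)&(h[...,2]>60)).astype(np.uint8)
    k=np.zeros_like(m);x,y,w,g=box;k[y:y+g,x:x+w]=1;return m*k
def boxmask(p,x,y,z,a,dims=(.084,.032,.03)):
    c,s=np.cos(a),np.sin(a);C=[]
    for i in(-.5,.5):
        for j in(-.5,.5):
            for k in(-.5,.5):
                X,Y=i*dims[0],j*dims[1];C.append(proj(p,[x+c*X-s*Y,y+s*X+c*Y,z+k*dims[2]]))
    m=np.zeros((480,640),np.uint8);cv2.fillConvexPoly(m,cv2.convexHull(np.round(np.array(C)*16).astype(np.int32)),1,shift=4);return m
def fitbox(views,x0):
    B=[cv2.GaussianBlur(m.astype(np.float32),(0,0),1.5) for p,m in views]
    f=lambda q:sum(((cv2.GaussianBlur(boxmask(p,q[0],q[1],q[2],q[3]).astype(np.float32),(0,0),1.5)-b)**2).sum()/b.sum() for (p,m),b in zip(views,B))
    x0=np.array(x0);S=np.vstack([x0]+[x0+d for d in np.diag([.015,.015,.015,.15])])
    o=minimize(f,x0,method="Nelder-Mead",options=dict(initial_simplex=S,xatol=1e-5,fatol=1e-5,maxiter=600));return o.x,o.fun
E
python3 - <<'E'
from h import *
np.set_printoptions(precision=4,suppress=True)
t=imaging.capture("top");s=imaging.capture("scene")
bt=blue(t,(455,180,70,90));bs=blue(s,(150,200,55,75));print(bt.sum(),bs.sum())
g=atz(t,487,224,.1);print(g)
for a in(1.7,1.3):
    q,f=fitbox([(t,bt),(s,bs)],[g[0],g[1],.09,np.deg2rad(a*57.3)]);print("handle",q[:3],np.rad2deg(q[3]),f)
for n,h0,ut,us in(("red",None,(148,242),(473,213)),("yel",None,(254,233),(385,233))):
    out=[]
    for p,c in((t,ut),(s,us)):
        h=cv2.cvtColor(p["frame"],cv2.COLOR_BGR2HSV)
        m=((h[...,0]<8)|(h[...,0]>172)) if n=="red" else ((h[...,0]>22)&(h[...,0]<35))
        m=(m&(h[...,1]>140)).astype(np.uint8);k=np.zeros_like(m);cv2.circle(k,c,24,1,-1);m*=k
        ys,xs=np.nonzero(m);e=cv2.fitEllipse(cv2.convexHull(np.c_[xs,ys].astype(np.int32)));out.append((p,*e[0]));print(n,e)
    print(n,tri(out),[atz(p,u,v,.045) for p,u,v in out])
c=t["frame"][200:290,90:300];cv2.imwrite("pics/c1.png",cv2.resize(c,None,fx=3.8,fy=3.8,interpolation=2))
E
```

```text
1693 913
[ 0.4857 -0.2983  0.1   ]
handle [ 0.4889 -0.3006  0.0839] 189.07340091510818 0.3213810324668884
handle [ 0.4865 -0.2992  0.0872] 10.263210506534268 0.3032005727291107
red ((144.88507080078125, 241.38587951660156), (32.730655670166016, 34.54694747924805), 88.57762908935547)
red ((472.27655029296875, 209.08103942871094), (22.96556854248047, 28.58890151977539), 106.19963073730469)
red [0.4853 0.1856 0.0379] [array([0.484 , 0.1835, 0.045 ]), array([0.492 , 0.1804, 0.045 ])]
yel ((254.09828186035156, 231.3098602294922), (32.61359405517578, 33.10483169555664), 130.46446228027344)
yel ((385.2465515136719, 229.49928283691406), (22.85332679748535, 27.754629135131836), 92.9189224243164)
yel [0.4964 0.0258 0.037 ] [array([0.4948, 0.025 , 0.045 ]), array([0.5039, 0.0224, 0.045 ])]
```

View pics/c1.png

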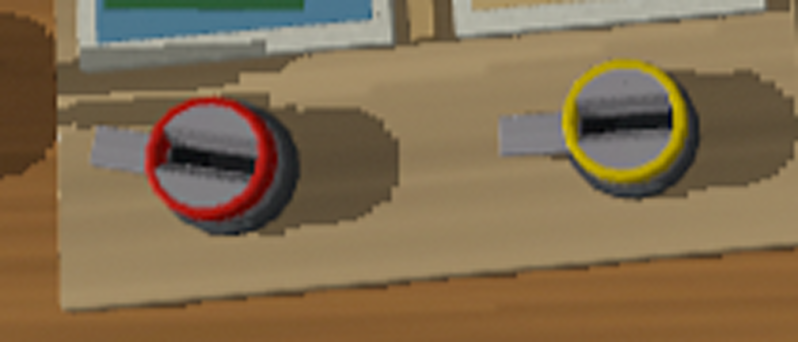

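The crop shows the red rim at (212,158), with its slot tilting slightly down to the right and its latch to the left. The two screws measure 160 mm apart, as they should. I'll move over the red screw for a closer look, raised to clear the brush jar.

Request:
apply_moves --moves '[[[0.0235, 0.0268, -0.011], 0], [[0.0235, 0.0268, -0.011], 0], [[0.0235, 0.0268, -0.011], 0], [[0.0235, 0.0268, -0.011], 0], [[0.0235, 0.0268, -0.011], 0]]'

```text
time_s: 1.87
tcp_pos: [0.2352, 0.4453, 0.2781]
ee_rot: [[0.969, -0.246, 0.0], [-0.246, -0.969, -0.0], [0.0, -0.0, -1.0]]
wrist_force: [0.7, 0.6, -0.7]
gripper_width: 1.002
gripper_force: 0.0
```

Request:
apply_moves --moves '[[[0.0235, 0.0268, -0.011], 0], [[0.0235, 0.0268, -0.011], 0], [[0.0235, 0.0268, -0.011], 0], [[0.0235, 0.0268, -0.011], 0], [[0, 0, 0], -6.15]]'

```text
time_s: 2.28
tcp_pos: [0.3014, 0.3163, 0.3248]
ee_rot: [[0.99, -0.143, 0.003], [-0.143, -0.99, 0.004], [0.003, -0.004, -1.0]]
wrist_force: [0.3, 1.2, -0.7]
gripper_width: 0.999
gripper_force: 0.0
```

Request:
apply_moves --moves '[[[0, 0, 0], -6.15], [[0, 0, 0], -6.15], [[0, 0, 0], -6.15]]'

```text
time_s: 2.53
tcp_pos: [0.2996, 0.3195, 0.3219]
ee_rot: [[0.983, 0.184, 0.0], [0.184, -0.983, 0.001], [0.0, -0.001, -1.0]]
wrist_force: [0.3, 0.0, -0.1]
gripper_width: 1.001
gripper_force: 0.0
```

Request:
apply_moves --moves '[[[0.0263, 0.028, 0.012], 0], [[0.0263, 0.028, 0.012], 0], [[0.0263, 0.028, 0.012], 0], [[0.0263, 0.028, 0.012], 0], [[0.0263, 0.028, 0.012], 0]]'

```text
time_s: 2.95
tcp_pos: [0.4552, 0.2045, 0.2614]
ee_rot: [[0.984, 0.18, 0.001], [0.18, -0.984, 0.001], [0.001, -0.001, -1.0]]
wrist_force: [-0.2, 1.2, 0.3]
gripper_width: 0.998
gripper_force: 0.0
```

Request:
apply_moves --moves '[[[0.0263, 0.028, 0.012], 0], [[0, 0, 0], 0], [[0, 0, 0], 0]]'

```text
time_s: 3.2
tcp_pos: [0.4857, 0.1812, 0.2482]
ee_rot: [[0.984, 0.176, -0.002], [0.176, -0.984, -0.002], [-0.002, 0.001, -1.0]]
wrist_force: [-0.1, -0.7, -0.2]
gripper_width: 1.0
gripper_force: 0.0
```

```bash
cat > scr.py <<'E'
from h import *
np.set_printoptions(precision=4,suppress=True)
def rim(p,c,R,col="red"):
    h=cv2.cvtColor(p["frame"],cv2.COLOR_BGR2HSV)
    m=((h[...,0]<8)|(h[...,0]>172)) if col=="red" else ((h[...,0]>22)&(h[...,0]<35))
    m=(m&(h[...,1]>140)).astype(np.uint8);k=np.zeros_like(m);cv2.circle(k,tuple(int(i) for i in c),R,1,-1);m*=k
    ys,xs=np.nonzero(m);return cv2.fitEllipse(cv2.convexHull(np.c_[xs,ys].astype(np.int32))),m
E
python3 - <<'E'
from scr import *
p=imaging.capture("wrist");s=r.sense();print(s["tcp_pos"],s["joints"])
u=proj(p,[.486,.184,.045]);print(u)
e,m=rim(p,u,75);print(e,atz(p,*e[0],.045))
for d in models.place_of(p,"red_slot"): print(np.array(d["at"])*[640,480],d["confidence"],atz(p,*(np.array(d["at"])*[640,480]),.032))
cv2.imwrite("pics/w1.png",p["frame"])
E
```

```text
[0.4852 0.1823 0.2491] [ 38.5478  10.5271 -11.8211  -0.0003 -67.7093  61.6877]
[318.9845 201.5174]
((319.988037109375, 199.1099395751953), (52.9003791809082, 53.058841705322266), 101.98030090332031) [0.4883 0.1835 0.045 ]
[319.616 198.   ] 0.58 [0.4868 0.1837 0.032 ]
```

View pics/w1.png

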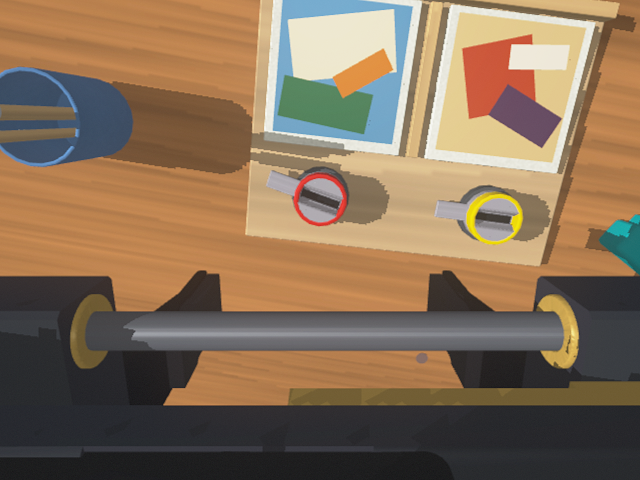

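The wrist view shows the red rim at (320,199) with its slot running (302,191)–(338,207) and the latch to the upper left. The yellow rim is at (494,218). Next I'll measure the slot angle, then fly to the driver.

```bash
python3 - <<'E'
from scr import *
for n,c in(("wrist",(319,199)),("top",(145,241))):
    p=imaging.capture(n);e,m=rim(p,c,60 if n=="wrist" else 24)
    k=np.zeros((480,640),np.uint8);cv2.ellipse(k,(e[0],(e[1][0]*.8,e[1][1]*.8),e[2]),1,-1)
    g=cv2.cvtColor(p["frame"],cv2.COLOR_BGR2GRAY)
    for th in(50,70):
        ys,xs=np.nonzero((g<th)&(k>0)&(m==0))
        if len(xs)<10: continue
        P=np.array([atz(p,x,y,.036)[:2] for x,y in zip(xs,ys)]);w,v=np.linalg.eigh(np.cov(P.T));a=v[:,1];print(n,th,len(xs),P.mean(0),"yaw",np.rad2deg(np.arctan2(a[1],a[0]))%180,np.sqrt(w))
    if n=="wrist":
        # carrier bottom edge & latch
        print("edge", [atz(p,*q,.02)[:2] for q in((247,234),(543,265))]); print("latch tip", atz(p,272,180,.02))
E
```

```text
wrist 70 250 [0.4873 0.1839] yaw 79.40870762062026 [0.0017 0.0104]
edge [array([0.4363, 0.249 ]), array([ 0.4571, -0.0456])]
latch tip [0.4929 0.2327 0.02  ]
top 50 89 [0.4851 0.1856] yaw 79.08689247654036 [0.0017 0.0095]
top 70 111 [0.4854 0.1871] yaw 81.7066105260066 [0.0022 0.0102]
```

Request:
apply_moves --moves '[[[-0.007, 0.0395, 0], 0], [[-0.007, 0.0395, 0], 0], [[-0.007, 0.0395, 0], 0], [[-0.007, 0.0395, 0], 0], [[-0.007, 0.0395, 0], 0]]'

```text
time_s: 3.82
tcp_pos: [0.4854, -0.0179, 0.2507]
ee_rot: [[0.983, 0.183, 0.002], [0.183, -0.983, 0.001], [0.003, -0.0, -1.0]]
wrist_force: [0.9, 0.0, 0.3]
gripper_width: 0.999
gripper_force: 0.0
```

Request:
apply_moves --moves '[[[-0.007, 0.0395, 0], 0], [[-0.007, 0.0395, 0], 0], [[-0.007, 0.0395, 0], 0], [[-0.007, 0.0395, 0], 0], [[-0.007, 0.0395, 0], 0]]'

```text
time_s: 4.23
tcp_pos: [0.487, -0.2187, 0.2509]
ee_rot: [[0.983, 0.182, 0.003], [0.182, -0.983, -0.0], [0.002, 0.001, -1.0]]
wrist_force: [0.7, 1.1, 0.6]
gripper_width: 1.001
gripper_force: 0.0
```

Request:
apply_moves --moves '[[[-0.007, 0.0395, 0], 0], [[-0.007, 0.0395, 0], 0], [[0, 0, 0], 0], [[0, 0, 0], 0]]'

```text
time_s: 4.57
tcp_pos: [0.4874, -0.299, 0.2498]
ee_rot: [[0.984, 0.178, 0.001], [0.178, -0.984, -0.0], [0.001, 0.0, -1.0]]
wrist_force: [0.2, 0.3, -0.4]
gripper_width: 1.0
gripper_force: 0.0
```

```bash
python3 - <<'E'
from scr import *
s=r.sense();print(s["tcp_pos"],s["joints"],s["ee_rot"][0])
w=imaging.capture("wrist");t=imaging.capture("top")
u=proj(w,[.4865,-.2992,.087]);print(u)
bw=blue(w,(max(0,int(u[0])-90),max(0,int(u[1])-120),180,200));bt=blue(t,(455,180,70,90));print(bw.sum(),bt.sum())
for v in([(w,bw)],[(w,bw),(t,bt)]):
    q,f=fitbox(v,[.4865,-.2992,.088,.18]);print(q[:3],np.rad2deg(q[3]),f)
f=w["frame"].copy()
cs,_=cv2.findContours(boxmask(w,*q),0,1);cv2.drawContours(f,cs,-1,(0,255,0),1);cv2.imwrite("pics/w2.png",f)
E
```

```text
[ 0.4874 -0.299   0.2498] [-15.3088  15.8043  -4.7211  -0.0083 -69.4421 115.563 ] [0.984  0.178  0.0006]
[322.09   214.0965]
4240 0
[ 0.4847 -0.3023  0.0669] 7.305966973892997 0.0010029156692326069
[ 0.4865 -0.2992  0.088 ] 10.313240312354818 infh.py:27: RuntimeWarning: divide by zero encountered in scalar divide
  f=lambda q:sum(((cv2.GaussianBlur(boxmask(p,q[0],q[1],q[2],q[3]).astype(np.float32),(0,0),1.5)-b)**2).sum()/b.sum() for (p,m),b in zip(views,B))
  np.max(np.abs(fsim[0] - fsim[1:])) <= fatol):
```

View pics/w2.png

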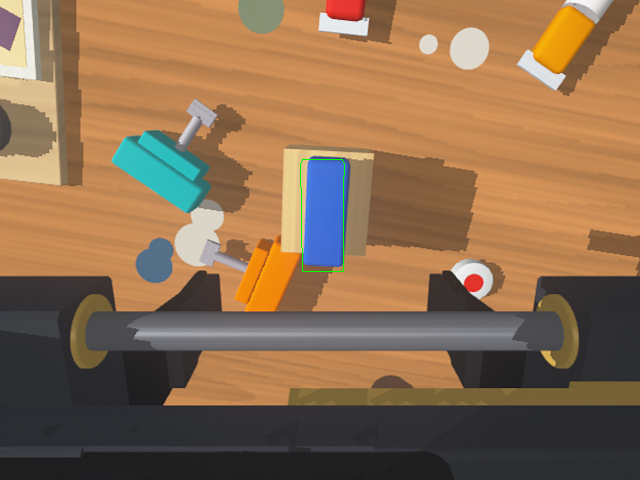

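The wrist view shows the blue handle at (325,212) on the stand, with the stand top's corners at about (284,149), (374,152), (364,255) and (281,250). The look-alikes lie flat beside it. The fit in this single view is weak on height, so I'll take a second wrist view.

Request:
apply_moves --moves '[[[-0.03, 0.025, 0], 0], [[-0.03, 0.025, 0], 0], [[-0.03, 0.025, 0], 0], [[0, 0, 0], 0], [[0, 0, 0], 0]]'

```text
time_s: 5.08
tcp_pos: [0.4119, -0.3878, 0.2502]
ee_rot: [[0.984, 0.179, 0.001], [0.179, -0.984, -0.0], [0.001, 0.001, -1.0]]
wrist_force: [0.4, -1.1, 0.4]
gripper_width: 1.003
gripper_force: 0.0
```

```bash
cat > two.py <<'E'
from scr import *
import pickle
def corners(w,guess):
    f=w["frame"];h=cv2.cvtColor(f,cv2.COLOR_BGR2HSV)
    u=proj(w,guess);m=blue(w,(max(0,int(u[0])-80),max(0,int(u[1])-100),160,200))
    n,l,st,c=cv2.connectedComponentsWithStats(m);i=1+np.argmax(st[1:,4]);m=(l==i).astype(np.uint8)
    return m
E
python3 - <<'E'
from two import *
g=[.4855,-.301,.085]
s=r.sense();print(s["tcp_pos"])
w2=imaging.capture("wrist");t=imaging.capture("top");sc=imaging.capture("scene")
m2=corners(w2,g);print(m2.sum(),proj(w2,g),st if 0 else "")
d={"w2":(w2,m2)}
cv2.imwrite("pics/w3.png",w2["frame"]);pickle.dump(w2,open("w2.pkl","wb"))
# first view reconstructed: pose of camera from tcp shift
w1=dict(w2);w1["frame"]=cv2.imread("pics/w2.png");
R=np.array(s["ee_rot"]);w1["eye"]=np.array(w2["eye"])+np.array([.4874,-.299,.2498])-np.array(s["tcp_pos"])
m1=corners(w1,g);m1=cv2.morphologyEx(m1,cv2.MORPH_CLOSE,np.ones((5,5),np.uint8));print(m1.sum())
pickle.dump(w1,open("w1.pkl","wb"))
for p,m in((w1,m1),(w2,m2)): ys,xs=np.nonzero(m);print(xs.min(),xs.max(),ys.min(),ys.max())
print("tri centroid",tri([(p,*np.array(np.nonzero(m))[::-1].mean(1)) for p,m in((w1,m1),(w2,m2))]))
B=[cv2.GaussianBlur(m.astype(np.float32),(0,0),1.5) for m in(m1,m2)]
F=lambda q:sum(((cv2.GaussianBlur(boxmask(p,q[0],q[1],q[2],q[3],(.084*q[4],.032*q[5],.03*q[5])).astype(np.float32),(0,0),1.5)-b)**2).sum()/b.sum() for p,b in zip((w1,w2),B))
x0=np.array([*g,.14,1,1]);S=np.vstack([x0]+[x0+d for d in np.diag([.01,.01,.015,.1,.05,.05])])
o=minimize(F,x0,method="Nelder-Mead",options=dict(initial_simplex=S,maxiter=1500));print(o.x,np.rad2deg(o.x[3]),o.fun)
for n,p,b in(("top",t,(455,180,70,90)),("scene",sc,(150,200,55,75))):
    m=blue(p,b)
    if m.sum()>300: print(n,m.sum(),np.array(np.nonzero(m))[::-1].mean(1),proj(p,o.x[:3]))
E
```

```text
[ 0.4119 -0.3878  0.2502]
5414 [225.4215  97.7392] 
4215
304 348 160 265
199 249 26 150
tri centroid [ 0.4923 -0.3012  0.1007]
[ 0.49   -0.3009  0.0931  0.1259  0.9437  0.857 ] 7.211873265419769 0.05076757073402405
top 1690 [485.0905 224.0876] [486.9761 221.9307]
scene 933 [175.8339 237.2379] [174.4914 236.6262]
```

View pics/w3.png

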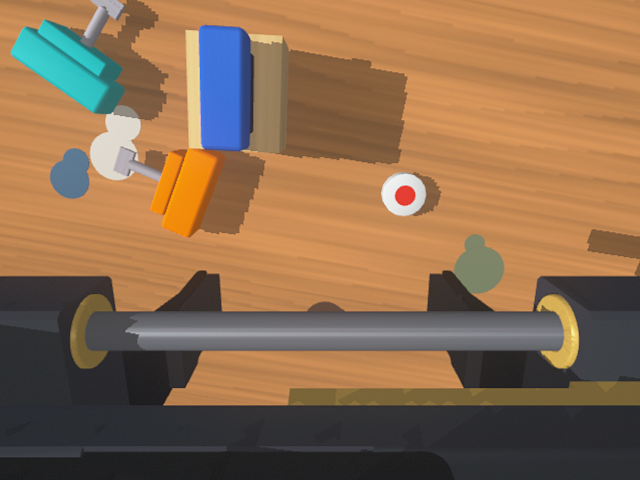

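Two wrist views put the handle at about (0.489, -0.301, 0.091) with yaw 7.2°, matching the expected height of 0.089. Next I'll go over it, square up, descend and grip.

Request:
apply_moves --moves '[[[0.0304, -0.0239, 0], 0], [[0.0304, -0.0239, 0], 0], [[0.0304, -0.0239, 0], 0], [[0, 0, 0], 3.1], [[0, 0, 0], 0]]'

```text
time_s: 5.65
tcp_pos: [0.4912, -0.2983, 0.2495]
ee_rot: [[0.991, 0.131, 0.0], [0.131, -0.991, 0.0], [0.0, -0.0, -1.0]]
wrist_force: [0.2, 0.2, 0.5]
gripper_width: 0.999
gripper_force: 0.0
```

Request:
apply_moves --moves '[[[0, 0, 0.036], 0], [[0, 0, 0.036], 0], [[0, 0, 0.036], 0], [[0, 0, 0.036], 0]]'

```text
time_s: 5.98
tcp_pos: [0.4892, -0.301, 0.1048]
ee_rot: [[0.992, 0.128, 0.001], [0.128, -0.992, -0.0], [0.001, 0.001, -1.0]]
wrist_force: [0.7, -0.1, -0.9]
gripper_width: 1.001
gripper_force: 0.0
```

Request:
apply_moves --moves '[[[0, 0, 0.018], 0], [[0, 0, 0.017], 0], [[0, 0, 0], 0], [[0, 0, 0], 0]]'

```text
time_s: 6.32
tcp_pos: [0.4888, -0.3012, 0.0702]
ee_rot: [[0.992, 0.128, -0.002], [0.128, -0.992, 0.0], [-0.002, -0.0, -1.0]]
wrist_force: [0.2, 0.1, 0.1]
gripper_width: 1.0
gripper_force: 0.0
```

```bash
python3 - <<'E'
from two import *
for n,c in(("w1",[(284,149),(374,152),(364,255),(281,250)]),("w2",[(186,31),(286,37),(284,152),(187,150)])):
    p=pickle.load(open(n+".pkl","rb"));P=np.array([atz(p,*q,.06)[:2] for q in c]);print(P.tolist(),P.mean(0),np.rad2deg(np.arctan2(*(P[0]-P[3]+P[1]-P[2])[::-1])))
E
```

```text
[[0.529469015287734, -0.25922747349949565], [0.5404437835818364, -0.3333259926187216], [0.45059523798679296, -0.34351013325132695], [0.442045004392211, -0.2701910255410106]] [ 0.4906 -0.3016] 6.802938207196582
[[0.5292168251207389, -0.2594374763429721], [0.5388921253262767, -0.33633737443805983], [0.45149996644468, -0.34841028917517924], [0.43868970973273913, -0.2687773959958067]] [ 0.4896 -0.3032] 6.862620718206302
```

Request:
apply_moves --moves '[[[0, 0, 0], 0], [[0, 0, 0], 0], [[0, 0, 0], 0], [[0, 0, 0], 0], [[0, 0, 0], 0]]' --hand 0.02

```text
time_s: 6.73
tcp_pos: [0.4895, -0.3016, 0.0714]
ee_rot: [[0.992, 0.126, 0.001], [0.126, -0.992, -0.0], [0.001, 0.001, -1.0]]
wrist_force: [0.2, -0.2, 0.6]
gripper_width: 0.706
gripper_force: 0.0
```

Request:
apply_moves --moves '[[[0, 0, 0], 0], [[0, 0, 0], 0], [[0, 0, 0], 0]]'

```text
time_s: 6.98
tcp_pos: [0.4891, -0.3015, 0.0706]
ee_rot: [[0.992, 0.126, 0.0], [0.126, -0.992, -0.0], [0.0, 0.0, -1.0]]
wrist_force: [-0.5, -0.1, -0.3]
gripper_width: 0.48
gripper_force: 0.0
```

Request:
apply_moves --moves '[[[0, 0, 0], 0], [[0, 0, 0], 0], [[0, 0, 0], 0], [[0, 0, 0], 0], [[0, 0, 0], 0]]' --hand 0.0

```text
time_s: 7.4
tcp_pos: [0.489, -0.3014, 0.0705]
ee_rot: [[0.992, 0.126, -0.0], [0.126, -0.992, 0.0], [-0.0, -0.0, -1.0]]
wrist_force: [-0.2, 0.0, 0.2]
gripper_width: 0.363
gripper_force: 30.0
```

Request:
apply_moves --moves '[[[0, 0, -0.005], 0], [[0, 0, -0.01], 0], [[0, 0, 0], 0]]'

```text
time_s: 7.65
tcp_pos: [0.4904, -0.3021, 0.0876]
ee_rot: [[0.992, 0.127, 0.003], [0.127, -0.992, -0.002], [0.003, 0.002, -1.0]]
wrist_force: [1.0, -0.5, -1.3]
gripper_width: 0.366
gripper_force: 30.0
```

The driver is gripped with the 32 mm opening expected. Now I'll lift it, carry it to the red screw and turn.

Request:
apply_moves --moves '[[[0, 0, -0.034], 0], [[0, 0, -0.034], 0], [[0, 0, -0.034], 0], [[0, 0, -0.034], 0], [[0, 0, 0], 0]]'

```text
time_s: 8.07
tcp_pos: [0.4929, -0.3036, 0.2304]
ee_rot: [[0.992, 0.127, 0.015], [0.127, -0.992, -0.007], [0.014, 0.009, -1.0]]
wrist_force: [0.3, -0.5, -0.3]
gripper_width: 0.367
gripper_force: 30.0
```

Request:
apply_moves --moves '[[[0.0045, -0.0371, 0], 0], [[0.0045, -0.0371, 0], 0], [[0.0045, -0.0371, 0], 0], [[0.0045, -0.0371, 0], 0], [[0.0045, -0.0371, 0], 0]]'

```text
time_s: 8.48
tcp_pos: [0.4876, -0.1131, 0.2217]
ee_rot: [[0.992, 0.125, 0.001], [0.125, -0.992, 0.0], [0.001, -0.0, -1.0]]
wrist_force: [0.6, 0.2, -1.5]
gripper_width: 0.364
gripper_force: 30.0
```

Request:
apply_moves --moves '[[[0.0045, -0.0371, 0], 0], [[0.0045, -0.0371, 0], 0], [[0.0045, -0.0371, 0], 0], [[0.0045, -0.0371, 0], 0], [[0.0045, -0.0371, 0], 0]]'

```text
time_s: 8.9
tcp_pos: [0.4865, 0.0741, 0.2219]
ee_rot: [[0.992, 0.126, 0.001], [0.126, -0.992, 0.001], [0.001, -0.0, -1.0]]
wrist_force: [0.7, -0.5, -2.5]
gripper_width: 0.362
gripper_force: 30.0
```

Request:
apply_moves --moves '[[[0.0045, -0.0371, 0], 0], [[0.0045, -0.0371, 0], 0], [[0.0045, -0.0371, 0], 0], [[0, 0, 0], -6.6], [[0, 0, 0], -6.6]]'

```text
time_s: 9.32
tcp_pos: [0.4861, 0.1866, 0.2213]
ee_rot: [[0.934, 0.358, 0.0], [0.358, -0.934, 0.0], [0.0, -0.0, -1.0]]
wrist_force: [-0.5, 0.8, -2.1]
gripper_width: 0.366
gripper_force: 30.0
```

Request:
apply_moves --moves '[[[0, 0, 0], -6.6], [[0, 0, 0], -6.6], [[0, 0, 0], -6.6], [[0, 0, 0], -6.6], [[0, 0, 0], -6.6]]'

```text
time_s: 9.73
tcp_pos: [0.4862, 0.1844, 0.2216]
ee_rot: [[0.591, 0.807, 0.0], [0.807, -0.591, 0.0], [0.001, -0.0, -1.0]]
wrist_force: [-0.3, -0.0, -2.5]
gripper_width: 0.366
gripper_force: 30.0
```

Request:
apply_moves --moves '[[[0, 0, 0], -6.6], [[0, 0, 0], -6.6], [[0, 0, 0], -6.6], [[0, 0, 0], -6.6], [[0, 0, 0], 0]]'

```text
time_s: 10.15
tcp_pos: [0.4862, 0.1843, 0.2216]
ee_rot: [[0.175, 0.985, 0.0], [0.985, -0.175, 0.0], [0.0, 0.0, -1.0]]
wrist_force: [0.1, 0.7, -2.0]
gripper_width: 0.367
gripper_force: 30.0
```

```bash
python3 - <<'E'
from scr import *
s=r.sense();R=s["ee_rot"];print(s["tcp_pos"],s["joints"],"yaw",np.rad2deg(np.arctan2(R[1][0],R[0][0])),R[2],s["gripper_width"],s["time_s"])
w=imaging.capture("wrist");cv2.imwrite("pics/w4.png",w["frame"]);print(proj(w,[.487,.184,.045]))
sc=imaging.capture("scene");cv2.imwrite("pics/s4.png",cv2.resize(sc["frame"][80:260,340:580],None,fx=3.3,fy=3.3))
print(proj(sc,np.array(s["tcp_pos"])-[0,0,.0575])-[340,80])
E
```

```text
[0.4862 0.1843 0.2216] [ 38.6535  11.8337 -14.2435  -0.0107 -63.9066 131.3013] yaw 79.95009724430919 [ 0.0003  0.0001 -1.    ] 0.36718973904882857 10.15
[323.0065 206.8521]
[150.3889  68.0899]
```

View pics/w4.png

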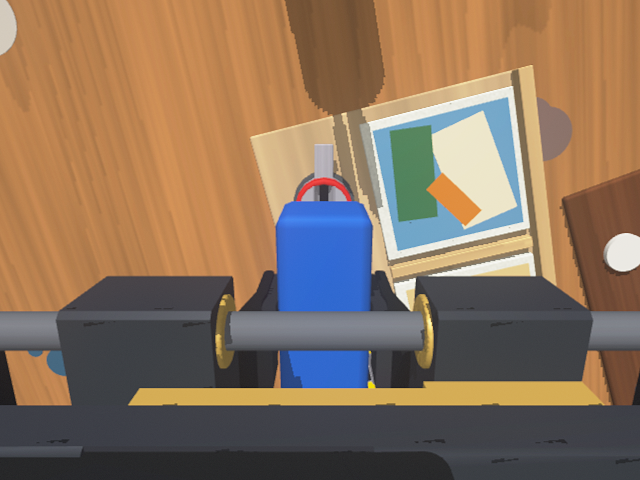

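View pics/s4.png

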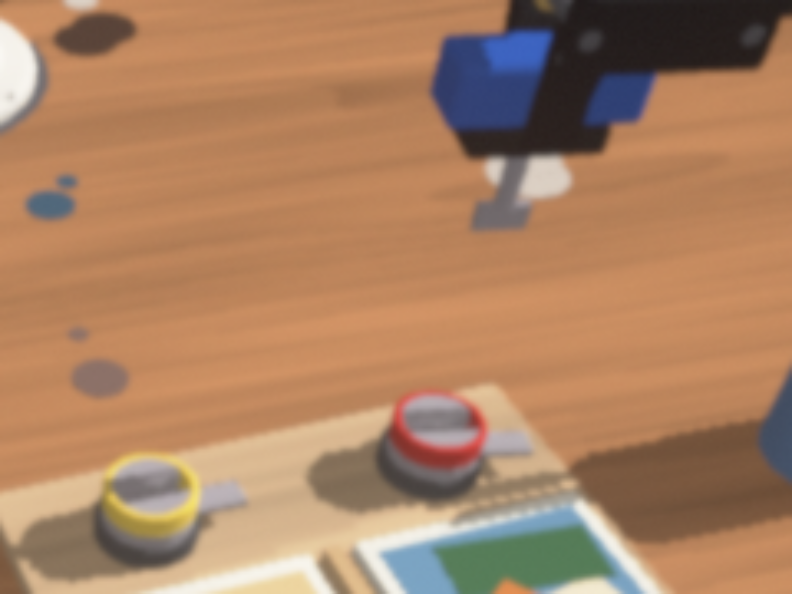

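In the wrist view the latch and slot sit at column 323, in line with the handle at column 324. In the scene crop the blade tip at (500,218) matches the computed tip position. Next comes the descent.

Request:
apply_moves --moves '[[[0, 0, 0.036], 0], [[0, 0, 0.036], 0], [[0, 0, 0.036], 0], [[0, 0, 0.002], 0], [[0, 0, 0], 0]]'

```text
time_s: 10.67
tcp_pos: [0.4855, 0.1835, 0.1103]
ee_rot: [[0.178, 0.984, -0.004], [0.984, -0.178, -0.003], [-0.004, -0.003, -1.0]]
wrist_force: [0.0, 0.5, -1.1]
gripper_width: 0.365
gripper_force: 30.0
```

Request:
apply_moves --moves '[[[0, 0, 0.005], 0], [[0, 0, 0.005], 0], [[0, 0, 0.004], 0], [[0, 0, 0], 0], [[0, 0, 0], 0]]'

```text
time_s: 11.08
tcp_pos: [0.4866, 0.1846, 0.0982]
ee_rot: [[0.176, 0.984, 0.001], [0.984, -0.176, 0.001], [0.001, 0.001, -1.0]]
wrist_force: [-0.9, -0.0, -2.5]
gripper_width: 0.367
gripper_force: 30.0
```

Request:
apply_moves --moves '[[[0, 0, 0.003], 0], [[0, 0, 0.003], 0], [[0, 0, 0.001], 0], [[0, 0, 0], 0], [[0, 0, 0], 0]]'

```text
time_s: 11.5
tcp_pos: [0.4863, 0.1843, 0.0905]
ee_rot: [[0.176, 0.984, -0.0], [0.984, -0.176, -0.0], [-0.0, -0.0, -1.0]]
wrist_force: [-0.7, -0.1, -0.9]
gripper_width: 0.367
gripper_force: 30.0
```

The blade is in the slot, 1 mm off the floor. Turning clockwise.

Request:
apply_moves --moves '[[[0, 0, 0], 5], [[0, 0, 0], 5], [[0, 0, 0], 5], [[0, 0, 0], 5], [[0, 0, 0], 5]]'

```text
time_s: 11.92
tcp_pos: [0.4862, 0.1845, 0.0907]
ee_rot: [[0.579, 0.815, -0.0], [0.815, -0.579, 0.0], [-0.0, -0.0, -1.0]]
wrist_force: [-1.6, 0.8, -0.8]
gripper_width: 0.365
gripper_force: 30.0
```

```bash
cat > st.py <<'E'
from scr import *
s=r.sense();R=s["ee_rot"];print(s["tcp_pos"],s["joints"],"yaw",np.rad2deg(np.arctan2(R[1][0],R[0][0])),R[2],s["gripper_width"],s["time_s"],"F",s["wrist_force"],"M",s["moment"])
E
python3 st.py
```

```text
[0.4862 0.1845 0.0907] [ 38.6693  19.9657 -24.2999  -0.012  -45.7402 105.9538] yaw 54.61482815143609 [-0.0001 -0.0002 -1.    ] 0.3645064729909098 11.9167 F [-1.5795  0.8354 -0.8273] M [-0.0526  0.2063  0.1289]
```

Moments are low, so I'll continue.

Request:
apply_moves --moves '[[[0, 0, 0], 5], [[0, 0, 0], 5], [[0, 0, 0], 5], [[0, 0, 0], 5], [[0, 0, 0], 5]]'

```text
time_s: 12.33
tcp_pos: [0.4861, 0.1847, 0.0909]
ee_rot: [[0.869, 0.494, -0.0], [0.494, -0.869, 0.0], [0.0, -0.0, -1.0]]
wrist_force: [-1.9, 0.9, 0.0]
gripper_width: 0.367
gripper_force: 30.0
```

Request:
apply_moves --moves '[[[0, 0, 0], 5], [[0, 0, 0], 5], [[0, 0, 0], 5], [[0, 0, 0], 5], [[0, 0, 0], 0]]'

```text
time_s: 12.75
tcp_pos: [0.4863, 0.1847, 0.091]
ee_rot: [[0.985, 0.17, 0.0], [0.17, -0.985, 0.0], [0.0, -0.0, -1.0]]
wrist_force: [-1.7, 1.4, 0.7]
gripper_width: 0.362
gripper_force: 30.0
```

```bash
python3 st.py
```

```text
[0.4863 0.1847 0.091 ] [ 38.6794  19.9414 -24.2775  -0.0183 -45.7668  61.1105] yaw 9.777230759175104 [ 0.0001 -0.0003 -1.    ] 0.3621484614270183 12.75 F [-1.7105  1.4373  0.6965] M [0.2852 0.6856 0.0569]
```

Request:
apply_moves --moves '[[[0, 0, 0], 4], [[0, 0, 0], 4], [[0, 0, 0], 0]]'

```text
time_s: 13.0
tcp_pos: [0.4863, 0.1846, 0.091]
ee_rot: [[0.999, 0.033, 0.0], [0.033, -0.999, 0.0], [0.0, -0.0, -1.0]]
wrist_force: [-1.9, 1.3, 0.8]
gripper_width: 0.361
gripper_force: 30.0
```

```bash
python3 st.py
```

```text
[0.4863 0.1846 0.091 ] [ 38.6734  19.9424 -24.2806  -0.0122 -45.759   53.2473] yaw 1.912166914763224 [ 0.0002 -0.0003 -1.    ] 0.3613211256042715 13.0 F [-1.9286  1.3031  0.8136] M [0.3081 0.7678 0.0295]
```

Request:
apply_moves --moves '[[[0, 0, 0], 3], [[0, 0, 0], 3], [[0, 0, 0], 0]]'

```text
time_s: 13.25
tcp_pos: [0.4863, 0.1846, 0.0909]
ee_rot: [[0.998, -0.07, 0.0], [-0.07, -0.998, 0.0], [0.0, -0.0, -1.0]]
wrist_force: [-1.9, 1.5, 1.8]
gripper_width: 0.365
gripper_force: 30.0
```

```bash
python3 st.py
```

```text
[0.4863 0.1846 0.0909] [ 38.6695  19.9463 -24.2849  -0.009  -45.7547  47.3227] yaw -4.014120261999515 [ 0.0001 -0.0002 -1.    ] 0.3650549818982658 13.25 F [-1.8599  1.4882  1.842 ] M [0.3293 0.8541 0.0369]
```

Request:
apply_moves --moves '[[[0, 0, 0], 3], [[0, 0, 0], 3], [[0, 0, 0], 0]]'

```text
time_s: 13.5
tcp_pos: [0.4863, 0.1845, 0.0909]
ee_rot: [[0.985, -0.174, 0.0], [-0.174, -0.985, 0.0], [0.0, -0.0, -1.0]]
wrist_force: [-3.3, 0.5, 3.0]
gripper_width: 0.364
gripper_force: 30.0
```

```bash
python3 st.py; python3 - <<'E'
from scr import *
w=imaging.capture("wrist");t=imaging.capture("scene")
a=cv2.resize(w["frame"][60:330,200:560],(600,450));b=cv2.resize(t["frame"][150:270,400:560],(600,450))
cv2.imwrite("pics/w5.png",cv2.resize(np.hstack([a,b]),(800,300)))
E
```

```text
[0.4863 0.1845 0.0909] [ 38.6677  19.9479 -24.2844  -0.0067 -45.7517  41.3361] yaw -10.000874828653865 [ 0.0001 -0.0003 -1.    ] 0.36407411568147613 13.5 F [-3.2766  0.5489  3.0326] M [0.3821 0.9086 0.0703]
```

View pics/w5.png

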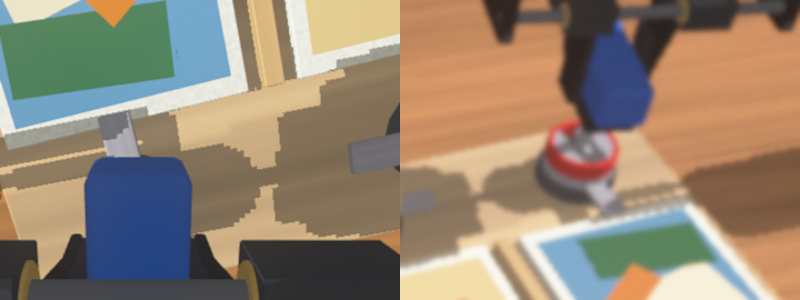

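The wrist crop (left) shows the latch near the panel's edge, just left of the handle axis. The scene crop (right) shows the blade in the red screw and the latch swung towards the panel. I'll measure the latch and turn further.

```bash
python3 - <<'E'
from scr import *
w=imaging.capture("wrist")
c=np.array([.487,.184])
for z in(.018,.022):
    P=atz(w,303,161,z)[:2]-c;print(P,np.linalg.norm(P),np.rad2deg(np.arctan2(P[1],P[0])))
E
```

```text
[0.0508 0.0026] 0.050880979968003136 2.917782657660062
[0.0512 0.0023] 0.05121720788006672 2.6095400917899227
```

Request:
apply_moves --moves '[[[0, 0, 0], 3], [[0, 0, 0], 3], [[0, 0, 0], 0]]'

```text
time_s: 13.9
tcp_pos: [0.4865, 0.1845, 0.091]
ee_rot: [[0.962, -0.275, 0.0], [-0.275, -0.962, -0.0], [0.001, 0.0, -1.0]]
wrist_force: [-3.6, 0.5, 5.8]
gripper_width: 0.368
gripper_force: 30.1
```

```bash
python3 st.py
```

```text
[0.4865 0.1845 0.091 ] [ 38.6746  19.9488 -24.2869   0.05   -45.7589  35.3498] yaw -15.940749505471436 [ 0.0006  0.0003 -1.    ] 0.3676576313853855 13.9 F [-3.5666  0.5282  5.7575] M [0.3488 1.0845 0.6213]
```

Mz jumped to 0.62 N m, so the screw is at its hard stop. I'll unload within the blade's play before lifting.

Request:
apply_moves --moves '[[[0, 0, 0], -4], [[0, 0, 0], -4], [[0, 0, 0], 0]]'

```text
time_s: 14.15
tcp_pos: [0.487, 0.1846, 0.0908]
ee_rot: [[0.99, -0.139, 0.002], [-0.139, -0.99, 0.001], [0.001, -0.001, -1.0]]
wrist_force: [-0.7, -0.5, 1.3]
gripper_width: 0.36
gripper_force: 30.0
```

```bash
python3 st.py
```

```text
[0.487  0.1846 0.0908] [ 38.6375  19.9716 -24.2781   0.0341 -45.6543  43.3614] yaw -7.977313376593928 [ 0.0015 -0.0009 -1.    ] 0.35975212890791786 14.15 F [-0.6935 -0.5116  1.2928] M [0.1267 0.1896 0.0164]
```

Request:
apply_moves --moves '[[[0, 0, -0.005], 0], [[0, 0, -0.01], 0], [[0, 0, -0.03], 0], [[0, 0, -0.04], 0], [[0, 0, -0.04], 0]]'

```text
time_s: 14.57
tcp_pos: [0.4856, 0.1835, 0.2166]
ee_rot: [[0.99, -0.143, -0.002], [-0.143, -0.99, -0.002], [-0.002, 0.002, -1.0]]
wrist_force: [2.3, 0.6, -1.7]
gripper_width: 0.369
gripper_force: 30.0
```

Request:
apply_moves --moves '[[[0, 0, -0.006], 0], [[0, 0, 0], 0]]'

```text
time_s: 14.73
tcp_pos: [0.488, 0.1852, 0.2255]
ee_rot: [[0.99, -0.142, 0.007], [-0.142, -0.99, 0.005], [0.006, -0.006, -1.0]]
wrist_force: [-0.4, 0.9, -2.7]
gripper_width: 0.369
gripper_force: 30.0
```

```bash
python3 st.py; python3 - <<'E'
from scr import *
w=imaging.capture("wrist");t=imaging.capture("scene")
a=cv2.resize(w["frame"][60:330,200:560],(600,450));b=cv2.resize(t["frame"][90:270,350:590],(600,450))
cv2.imwrite("pics/w6.png",cv2.resize(np.hstack([a,b]),(800,300)))
s=r.sense();print(proj(t,np.array(s["tcp_pos"])-[0,0,.0575]))
E
```

```text
[0.488  0.1852 0.2255] [ 38.6382  11.612  -13.9587   0.0411 -63.9485  43.1645] yaw -8.18046452712198 [ 0.0062 -0.0057 -1.    ] 0.3688114635006635 14.7333 F [-0.37    0.8852 -2.7425] M [-0.0284  0.0791 -0.0244]
[489.8073 148.2692]
```

View pics/w6.png

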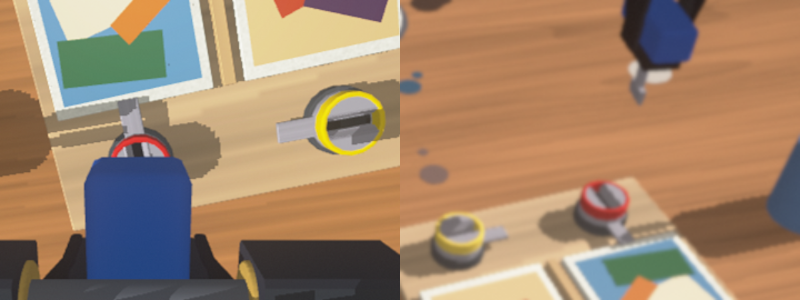

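The latch now reaches over the panel's edge from the red screw, at yaw about 3°. The yellow screw is unchanged, and the handle sits in the grip as before (same pixel columns as in the earlier wrist picture). Now back to the stand.

Request:
apply_moves --moves '[[[0, 0, 0], -5.1], [[0, 0, 0], -5.1], [[0, 0, 0], -5.1], [[0, 0, 0], 0], [[0, 0, 0], 0]]'

```text
time_s: 15.25
tcp_pos: [0.4854, 0.1838, 0.2196]
ee_rot: [[0.993, 0.122, -0.003], [0.122, -0.993, -0.002], [-0.004, 0.002, -1.0]]
wrist_force: [0.2, -0.5, -1.1]
gripper_width: 0.365
gripper_force: 30.0
```

Request:
apply_moves --moves '[[[-0.0045, 0.0371, 0], 0], [[-0.0045, 0.0371, 0], 0], [[-0.0045, 0.0371, 0], 0], [[-0.0045, 0.0371, 0], 0], [[-0.0045, 0.0371, 0], 0]]'

```text
time_s: 15.67
tcp_pos: [0.4862, -0.0041, 0.2207]
ee_rot: [[0.992, 0.123, -0.002], [0.123, -0.992, -0.0], [-0.002, 0.0, -1.0]]
wrist_force: [1.5, -0.4, -1.8]
gripper_width: 0.367
gripper_force: 30.0
```

Request:
apply_moves --moves '[[[-0.0045, 0.0371, 0], 0], [[-0.0045, 0.0371, 0], 0], [[-0.0045, 0.0371, 0], 0], [[-0.0045, 0.0371, 0], 0], [[-0.0045, 0.0371, 0], 0]]'

```text
time_s: 16.08
tcp_pos: [0.487, -0.1911, 0.2207]
ee_rot: [[0.993, 0.122, -0.002], [0.122, -0.993, 0.0], [-0.002, -0.001, -1.0]]
wrist_force: [1.5, 0.2, -1.8]
gripper_width: 0.363
gripper_force: 30.0
```

Request:
apply_moves --moves '[[[-0.0045, 0.0371, 0], 0], [[-0.0045, 0.0371, 0], 0], [[-0.0045, 0.0371, 0], 0], [[0, 0, 0], 0], [[0, 0, 0], 0]]'

```text
time_s: 16.5
tcp_pos: [0.4872, -0.3032, 0.2197]
ee_rot: [[0.993, 0.119, -0.003], [0.119, -0.993, 0.001], [-0.003, -0.002, -1.0]]
wrist_force: [-0.1, 0.3, -1.6]
gripper_width: 0.367
gripper_force: 30.0
```

```bash
python3 st.py
```

```text
[ 0.4872 -0.3032  0.2197] [-15.7317  17.2848  -7.0427  -0.0204 -65.8603 112.5493] yaw 6.809404651806276 [-0.0029 -0.0016 -1.    ] 0.3665761341771789 16.5 F [-0.0804  0.3489 -1.6141] M [ 0.0062 -0.0047 -0.015 ]
```

Request:
apply_moves --moves '[[[0.002, -0.0015, 0.03], 0], [[0, 0, 0.03], 0], [[0, 0, 0.03], 0], [[0, 0, 0.005], 0], [[0, 0, 0], 0]]'

```text
time_s: 16.92
tcp_pos: [0.4885, -0.2984, 0.1243]
ee_rot: [[0.992, 0.125, -0.006], [0.125, -0.992, 0.002], [-0.006, -0.003, -1.0]]
wrist_force: [-0.2, -0.7, -1.7]
gripper_width: 0.365
gripper_force: 30.0
```

Request:
apply_moves --moves '[[[0, 0, 0.004], 0], [[0, 0, 0.004], 0], [[0, 0, 0.004], 0], [[0, 0, 0.004], 0], [[0, 0, 0], 0]]'

```text
time_s: 17.33
tcp_pos: [0.4898, -0.2996, 0.1104]
ee_rot: [[0.992, 0.124, -0.0], [0.124, -0.992, 0.0], [-0.0, -0.0, -1.0]]
wrist_force: [-0.2, 0.6, -2.0]
gripper_width: 0.364
gripper_force: 30.0
```

Request:
apply_moves --moves '[[[0, 0.0017, 0.008], 0], [[0, 0, 0.01], 0], [[0, 0, 0.01], 0], [[0, 0, 0.006], 0], [[0, 0, 0], 0]]'

```text
time_s: 17.75
tcp_pos: [0.4888, -0.301, 0.0741]
ee_rot: [[0.992, 0.124, -0.004], [0.124, -0.992, 0.002], [-0.004, -0.002, -1.0]]
wrist_force: [-0.5, -0.2, -1.7]
gripper_width: 0.363
gripper_force: 30.0
```

Request:
apply_moves --moves '[[[0, 0, 0.002], 0], [[0, 0, 0.002], 0], [[0, 0, 0], 0], [[0, 0, 0], 0]]'

```text
time_s: 18.08
tcp_pos: [0.4905, -0.3014, 0.0728]
ee_rot: [[0.992, 0.125, 0.0], [0.125, -0.992, -0.0], [0.0, 0.0, -1.0]]
wrist_force: [0.1, -0.0, -1.8]
gripper_width: 0.366
gripper_force: 30.0
```

Request:
apply_moves --moves '[[[0, 0, 0.001], 0], [[0, 0, 0.001], 0], [[0, 0, 0], 0], [[0, 0, 0], 0]]'

```text
time_s: 18.42
tcp_pos: [0.4903, -0.3014, 0.0706]
ee_rot: [[0.992, 0.124, 0.0], [0.124, -0.992, -0.0], [0.0, 0.0, -1.0]]
wrist_force: [-0.9, -0.4, -2.4]
gripper_width: 0.365
gripper_force: 30.0
```

Request:
apply_moves --moves '[[[0, 0, 0], 0], [[0, 0, 0], 0], [[0, 0, 0], 0], [[0, 0, 0], 0], [[0, 0, 0], 0]]' --hand 0.087

```text
time_s: 18.83
tcp_pos: [0.4905, -0.3015, 0.0708]
ee_rot: [[0.992, 0.124, 0.0], [0.124, -0.992, -0.0], [0.0, 0.0, -1.0]]
wrist_force: [0.5, 0.0, -0.5]
gripper_width: 0.657
gripper_force: 0.0
```

Request:
apply_moves --moves '[[[0, 0, 0], 0], [[0, 0, 0], 0], [[0, 0, 0], 0], [[0, 0, 0], 0], [[0, 0, 0], 0]]'

```text
time_s: 19.25
tcp_pos: [0.4903, -0.3014, 0.0705]
ee_rot: [[0.992, 0.124, -0.0], [0.124, -0.992, -0.0], [-0.0, -0.0, -1.0]]
wrist_force: [-0.6, -0.7, -1.5]
gripper_width: 0.981
gripper_force: 0.0
```

Released. I'll retreat straight up, then back a little so the cameras can see.

Request:
apply_moves --moves '[[[0, 0, -0.02], 0], [[0, 0, -0.04], 0], [[0, 0, -0.04], 0], [[0, 0, -0.04], 0], [[0, 0, -0.04], 0]]'

```text
time_s: 19.67
tcp_pos: [0.4898, -0.3013, 0.2525]
ee_rot: [[0.992, 0.124, -0.0], [0.124, -0.992, 0.0], [-0.0, -0.0, -1.0]]
wrist_force: [1.0, 0.7, 0.3]
gripper_width: 1.002
gripper_force: 0.0
```

Request:
apply_moves --moves '[[[-0.02, 0.035, 0], 0], [[-0.02, 0.035, 0], 0], [[-0.02, 0.035, 0], 0], [[0, 0, 0], 0], [[0, 0, 0], 0]]'

```text
time_s: 20.08
tcp_pos: [0.4425, -0.4147, 0.25]
ee_rot: [[0.993, 0.121, -0.001], [0.121, -0.993, 0.0], [-0.001, -0.001, -1.0]]
wrist_force: [-0.7, 0.9, 0.2]
gripper_width: 1.002
gripper_force: 0.0
```

```bash
python3 - <<'E'
from scr import *
t=imaging.capture("top");s=imaging.capture("scene")
a=cv2.resize(t["frame"][100:290,90:520],(800,353));b=cv2.resize(s["frame"][150:330,130:550],(800,343))
cv2.imwrite("pics/f.png",cv2.resize(np.vstack([a,b]),(690,600)))
e,m=rim(t,(145,241),24);k=np.zeros((480,640),np.uint8);cv2.ellipse(k,(e[0],(e[1][0]*.8,e[1][1]*.8),e[2]),1,-1)
g=cv2.cvtColor(t["frame"],cv2.COLOR_BGR2GRAY);ys,xs=np.nonzero((g<70)&(k>0)&(m==0))
P=np.array([atz(t,x,y,.036)[:2] for x,y in zip(xs,ys)]);w,v=np.linalg.eigh(np.cov(P.T));print(np.rad2deg(np.arctan2(v[1,1],v[0,1]))%180)
print(r.sense()["time_s"])
E
```

```text
4.610651127828021
20.1833
```

View pics/f.png

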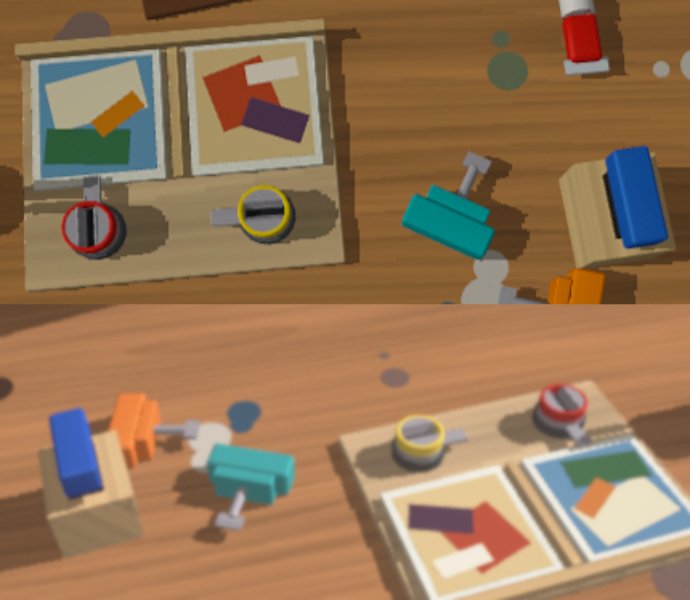

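The picture shows the driver upright in the stand at (635,200), the red latch at the panel edge at (92,188) and the yellow screw unchanged at (264,212). The red slot is at yaw 4.6°, and the stop is expected at about 4°. The decoys are untouched, so I'm handing in.

```bash
python3 -c "
from station import r
print(r.finish_job())"
```

```text
the job is handed in; nothing more can be done
None
```

I turned the red screw clockwise to its hard stop so its latch reaches over the panel, left the yellow screw as it was, put the driver back upright in its stand, and handed the job in at about 20 s (no verdict was returned).

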